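Check a warming plate with a two-way thermometer

TASK

Check the temperature of the warming plate at its round black sticker: take the thermometer out of its cradle, aim its infrared lens straight at the middle of the sticker with the lens about 14 cm above it, and keep it steady there for a good second. Then, with the same thermometer, set the sprung contact tip on the middle of the sticker, the thermometer upright (square to the plate) and pressed only lightly, so that the tip springs in about halfway. Finish while holding it there, never press hard on the plate, and leave the dishes, jars and torch where they stand.

Things in the scene. Friction and masses are not known exactly. Their poses are not given: they have to be found in the camera images.
- thermo: handheld thermometer, about 150 g: white handle 26 mm thick (x), 40 mm wide (y), 105 mm long (z), a thin steel stem below it. Origin: centre of the handle's lower end. z runs along the handle, away from the stem; -x is the display face. It starts in the cradle, stem down, leaning back 0.30 rad (top towards the cradle's +x). Best grasp: across the 40 mm width (along y), at the upper part.
- grip (a point): point on the handle's centre line, 80 mm above its lower end and 25 mm below its top; same axes as the thermometer
- lens (a point): centre of the infrared lens, a 10 mm window in the lower end of the handle beside the stem, 10 mm to +y of the handle's centre line; it looks along the thermometer's -z; same axes as the thermometer
- tip (a point): end of the contact tip: a steel head 10 mm in diameter and 8 mm long on the stem's end, 9 mm to -y of the handle's centre line and 62 mm below the handle's lower end when not pressed; so it is 19 mm to the side of the lens axis
- plunger (a joint): how far the sprung contact tip is pushed in along the stem: 0 = free, 0.010 m = fully in. Spring: about 0.4 N to start, plus 0.4 N per mm (2.4 N halfway, 4.4 N fully in)
- cradle: fixed grey cradle, foot 100 x 76 mm, 150 mm high; origin on the bench, -x is its front. Its pocket (30 x 44 mm inside) tilts back 0.30 rad about y; pocket floor 88 mm up, 12 mm to -x of the origin, with a 20 mm hole for the stem; walls reach 26 (front), 30 (sides), 34 mm (back) up the handle, the 36 mm wide back rest 66 mm. Draw the thermometer out 75 mm along its own z before moving sideways.
- warmer: fixed white warming plate with a bare aluminium top, 220 x 300 x 60 mm (x, y, z); origin at the centre of its underside on the bench; its level top is 60 mm above the bench
- sticker: round matt black sticker, 25 mm in diameter, flat on the aluminium top; origin at its middle, on the plate's surface. It stands 0.5 mm proud to the eye only: the tip meets the plate's surface. z is up. (The small white rectangle with grey dots on the plate is another label.)
- dish_a: lidded clear dish, 60 mm in diameter, 15 mm high, loose on the warming plate; origin under its centre
- dish_b: a second dish of the same kind on the warming plate; origin under its centre
- jar_a: glass jar with white lid, 54 mm in diameter, 70 mm high, loose on the bench behind the cradle; origin under its centre
- jar_b: smaller glass jar with white lid, 44 mm in diameter, 55 mm high, loose on the bench in front of the cradle; origin under its centre
- torch: black torch lying on the bench, 120 mm long along x, 32 mm thick; origin on the bench below its middle
There are look-alikes about, which are no part of the job. What is meant by the thermo is not yellow, and is the smaller of those in its own colour. What is shaped like the cradle but yellow is not meant.

How it is judged:
On the way:
1. the lens is aimed at the middle of the sticker (its axis within 10 mm, lens 9 to 20 cm away) and held steady (x of sticker in the frame of lens between -0.01 and 0.01 m and y of sticker in the frame of lens between -0.01 and 0.01 m and z of sticker in the frame of lens between -0.2 and -0.09 m and linear speed of thermo below 0.03 m/s), for 0.8 s.
At the end, for the whole second after the job is handed in: The thermometer is held in the gripper, clear of the cradle: its tip within 8 mm of the sticker's middle, its length within 0.12 rad of vertical, the tip sprung in by 2 to 8.5 mm with a contact force of 0.6 to 5 N, at rest (horizontal distance between tip and sticker below 0.008 m and angle between thermo's own z axis and vertical below 0.12 rad and height (world z) of grip above 0.18 m and value of joint plunger between 0.002 and 0.0085 m and contact force between thermo and warmer between 0.6 and 5 N and contact force between the fingers and thermo above 2 N and contact force between thermo and cradle below 0.1 N and linear speed of thermo below 0.02 m/s); the arm keeps its last pose, push and grip.
It fails at once if the thermometer is pressed hard on the plate (over 12 N) (contact force between thermo and warmer above 12 N).
It fails at once if a dish is shifted by more than 2 cm (distance of any of dish_a, dish_b from where it was at the start of the episode above 0.02 m).
It fails at once if a jar is shifted by more than 2 cm (distance of any of jar_a, jar_b from where it was at the start of the episode above 0.02 m).
It fails at once if the torch is shifted by more than 2 cm (distance of torch from where it was at the start of the episode above 0.02 m).
It also fails if it takes over 48 s, if anything falls off the work surface, if the arm or the gripper's body presses on something with over 40 N, if the wrist force passes 120 N, or if a joint passes its speed limit or range.

ROBOT

A 7-joint arm with a two-finger parallel gripper is mounted at the origin on the work surface. World frame = base frame: x ahead of the robot, y to its left, z up, the work surface at z = 0. Lengths are in m, angles in rad, forces in N, time in s.
With the tool pointing down it reaches from about 0.4 to 0.85 m from the base axis. Payload 10.4 kg.
Tool frame: the origin (TCP) lies at the very end of the fingers, on their centre line; the grasp point (between the pads) lies 19 mm behind it; z points along the fingers, y is the line along which they close (so a half turn about z gives the same grasp; the last joint's range is limited). The gripper opens to 87 mm and grips with 3 to 60 N. Pads are 19 mm wide; open, the fingers measure 117 mm over their backs; the gripper's body (75 mm by 190 mm) begins 51 mm behind the grasp point.
Start: joints at [-1.321, 0.332, -0.065, 1.46, 0.022, 1.35, -0.088], TCP at [0.168, 0.602, 0.223] pointing down, gripper open.
Joint ranges: [-2.6, 2.6], [-0.5, 2.12], [-1.47, 1.34], [0.16, 2.42], [-1.27, 4.41], [0.06, 2.06], [-2.6, 2.6]. Speed limits (rad/s): [2.22, 2.22, 2.79, 2.79, 3.14, 3.14, 3.14].

INTERFACE

Orientations are given as a unit quaternion [x, y, z, w].
In Python, from bench import status, camera, order gives the robot as it stands.
- The arm moves only by the tool jog_arm, never from a script. Its argument "plan" is a list of rows, each a list of 7 numbers: the turn, a rotation vector about the tool's x, y, z in rad, then the shift along the tool's x, y, z in mm, then the opening, from -1 (shut) to 1 (fully open). A call has 1 to 12 rows; each row is the pose to reach, as a shift and turn from the pose commanded when the call began, along the tool's axes at that moment; what a row does not reach only later rows make up. A row lasts 1/10 s, in which the tool goes at most 50 mm and 8.59 degrees, less where a joint would pass 70% of its speed; a pose out of reach is approached as far as the arm can. A call with a gripper value outside its range is refused whole. The fingers move at their own pace and stop on an object; "squeeze" is the grip in N (left out, the last holds). Time passes only in rows, so rows that repeat a pose let the fingers close. It gives the time, the measured TCP pose, the force, the opening and the grip force at its end, in the units of the state.
- status.read_state(): the state, without advancing time (a new reading comes with each control period).
- camera(name): name is "side" or "top" or "wrist"; returns a dict with "image" (480x640x3 uint8, red, green, blue), "z_map" (480x640 float32, m along the optical axis (not along the pixel's ray), 0 where there is no reading), "fx", "fy", "cx", "cy" (pixels), "world_from_camera" (4x4, takes a point from camera to world coordinates); the wrist camera has in their place "mount" (4x4, takes a point from camera to tool coordinates, whose origin is the TCP and whose axes are the flange's). Camera axes: x right, y down, z forward; pixel columns grow to the right and rows downward; lengths in m; the calibration is good to about 2 mm. A picture is of the moment at which its call begins: read the wrist's pose just before it.
- order.close_job(): hands the job in; it is judged then, once.
The state is a dict: "time": time; "joint_positions": joint angles; "joint_vel": joint speeds; "joint_torque": joint torques, N m; "ee_pos": TCP position; "eef_rot": TCP orientation; "ft_force": force on the tool from outside, world axes, zero at the start; "torque": the same for the moment, N m; "width": finger opening in m; "grip_force": force on a finger pad.
Only numpy, scipy, OpenCV 4.12 (cv2) and the standard library are available. Lean on these libraries where they do the work, as an engineer would, in place of code of your own. Each camera call takes 0.05 s, during which the arm holds its last target. There are 200 camera calls.

## Working session

There is one attempt and no reset: what is moved stays moved. The work goes in short steps, Python scripts to look and compute and a tool call to move; the robot and the scene stay as the last step left them, time stands still between calls to the robot, and variables do not carry over. Pictures are saved under pics/ and viewed, at most 10 in all, crops included, and the job is handed in when it is done.

Besides the shell and the picture viewer there is one more tool, called as name(argument=value, ...) on one line, values as JSON. jog_arm: Moves the arm, as the interface text tells. Its arguments: {"type":"object","properties":{"plan":{"type":"array"},"squeeze":{"type":"number"}},"required":["plan"]}

```bash
mkdir -p pics; ls
python3 - <<'E'
from bench import status,camera
import cv2,numpy as np
print(status.read_state())
for n in("top","side"):
    c=camera(n); cv2.imwrite(f"pics/{n}0.png",c["image"][:,:,::-1]); np.savez(f"pics/{n}0.npz",**c)
    print(n,c["fx"],c["fy"],c["cx"],c["cy"],np.round(c["world_from_camera"],4))
c=camera("wrist"); print(np.round(c["mount"],4),c["fx"])
E
```

```text
pics
{'time': 0.0, 'joint_positions': array([-1.32059999,  0.3328705 , -0.06473622,  1.46094791,  0.0215851 ,
        1.34989222, -0.08852444]), 'joint_vel': array([ 0.00129423,  0.00198838,  0.00079173,  0.00034048,  0.00100498,
        0.00091853, -0.00053051]), 'joint_torque': array([ 4.00391482e-04, -6.23246098e+01,  2.47657788e-02, -3.89914405e+01,
       -6.13833801e-02,  3.95964843e-02,  1.81023993e-04]), 'ee_pos': array([0.16826573, 0.60151841, 0.22175174]), 'eef_rot': array([ 1.35961892e-01,  9.90713812e-01, -7.07343369e-04, -7.69686642e-05]), 'ft_force': array([ 0.56049252, -0.38878116, -0.10072581]), 'torque': array([-0.0429905 ,  0.00505891, -0.02837029]), 'grip_force': 0.0, 'width': 0.08691981721486627}
top 517.4101048181853 517.4101048181853 314.737470318853 240.66090618065047 [[-2.6200e-02 -9.8450e-01  1.7360e-01  3.2960e-01]
 [-9.9960e-01  2.6600e-02  2.0000e-04  8.2700e-02]
 [-4.8000e-03 -1.7350e-01 -9.8480e-01  1.2644e+00]
 [ 0.0000e+00  0.0000e+00  0.0000e+00  1.0000e+00]]
side 578.3477684580165 578.3477684580165 320.3213641302489 238.73139476382784 [[ 0.8337 -0.4028  0.3778  0.0676]
 [-0.5523 -0.6096  0.5687 -0.5898]
 [ 0.0013 -0.6828 -0.7306  0.9613]
 [ 0.      0.      0.      1.    ]]
[[ 1.000e-04 -9.631e-01 -2.691e-01  7.330e-02]
 [ 1.000e+00 -0.000e+00  6.000e-04 -3.000e-04]
 [-6.000e-04 -2.691e-01  9.631e-01 -1.609e-01]
 [ 0.000e+00  0.000e+00  0.000e+00  1.000e+00]] 343.1850439935277
```

View pics/top0.png

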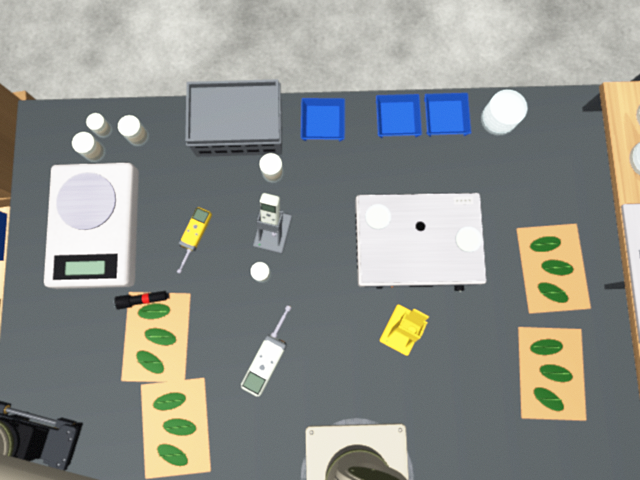

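View pics/side0.png

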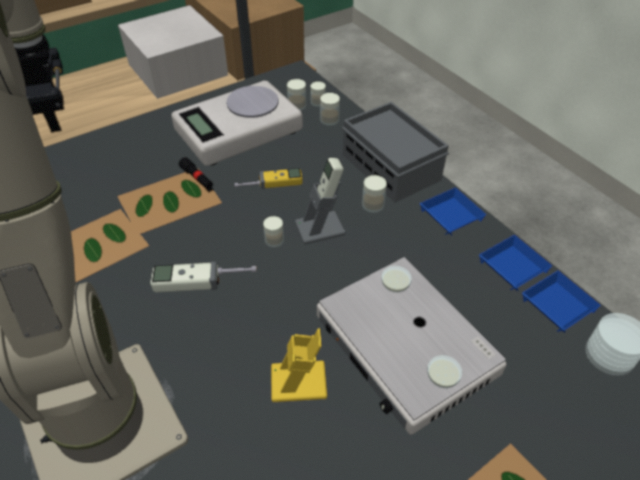

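Top view: the white thermometer stands in the grey cradle at about (270,212), with the foot at (272,231). The sticker is at (420,226), the dishes at (378,216) and (469,239), the jars at (271,167) and (260,271), and the torch at (142,299). The side view shows the thermometer at (328,180) and the sticker at (419,322).

```bash
cat > h.py <<'E'
import numpy as np,cv2
from scipy.spatial.transform import Rotation as R
def cloud(c,W):
    v,u=np.mgrid[:480,:640]; z=c["z_map"]
    p=np.stack([(u-c["cx"])/c["fx"]*z,(v-c["cy"])/c["fy"]*z,z],-1)
    return p@W[:3,:3].T+W[:3,3]
def ray(c,W,u,v,h):
    d=W[:3,:3]@np.array([(u-c["cx"])/c["fx"],(v-c["cy"])/c["fy"],1]); o=W[:3,3]
    return o+d*(h-o[2])/d[2]
def load(n): return dict(np.load(f"pics/{n}.npz"))
E
python3 - <<'E'
from h import *
for n,(x0,x1,y0,y1),(su,sv) in(("top0",(240,310,180,255),(420,226)),("side0",(290,350,150,245),(419,322))):
    c=load(n);W=c["world_from_camera"];P=cloud(c,W);im=c["image"].astype(int)
    m=np.zeros((480,640),bool); m[sv-12:sv+12,su-12:su+12]=1
    m&=im.max(2)<70; v,u=np.nonzero(m)
    print(n,"sticker",u.mean(),v.mean(),m.sum(),ray(c,W,u.mean(),v.mean(),.06).round(4),P[m].mean(0).round(4))
    b=np.zeros((480,640),bool); b[y0:y1,x0:x1]=1
    z=P[...,2]
    w=b&(im.min(2)>150)&(z>.09)&(z<.25); q=P[w]
    print("white",w.sum(),q.min(0).round(3),q.max(0).round(3))
    t=q[q[:,2]>.18]; print("top pts",len(t),t.mean(0).round(4)); 
    for a in np.arange(.10,.2,.02):
        s=q[(q[:,2]>a)&(q[:,2]<a+.02)]
        if len(s)>3: print(round(a,2),len(s),s.mean(0).round(4),np.ptp(s,0).round(3))
    f=b&(z>.003)&(z<.02)&(np.ptp(im,axis=2)<25)&(im.max(2)>75); k=P[f][:,:2].astype(np.float32)
    print("foot",f.sum(),cv2.minAreaRect(k))
    g=b&(z>.03)&(z<.16)&~w; print("grey",P[g].mean(0).round(4),P[g].min(0).round(3),P[g].max(0).round(3))
    cv2.imwrite(f"pics/crop_{n}.png",cv2.resize(c["image"][y0-10:y1+10,x0-10:x1+10,::-1],None,fx=6,fy=6,interpolation=cv2.INTER_CUBIC))
E
```

```text
top0 sticker 420.0 225.78571428571428 56 [ 0.5709 -0.1677  0.06  ] [ 0.5708 -0.1676  0.0604]
white 408 [0.57  0.158 0.102] [0.627 0.206 0.195]
top pts 185 [0.6122 0.1781 0.1872]
0.1 65 [0.5792 0.1868 0.1143] [0.029 0.039 0.017]
0.12 74 [0.5844 0.1843 0.1295] [0.024 0.039 0.019]
0.14 75 [0.5903 0.1827 0.1487] [0.014 0.038 0.018]
0.16 9 [0.6068 0.1664 0.1747] [0.031 0.039 0.018]
0.18 185 [0.6122 0.1781 0.1872] [0.031 0.039 0.013]
foot 981 ((0.6157154440879822, 0.18267500400543213), (0.17446643114089966, 0.18938682973384857), 88.47472381591797)
grey [0.5752 0.1835 0.0961] [0.546 0.156 0.03 ] [0.614 0.22  0.16 ]
side0 sticker 419.21794871794873 321.7307692307692 78 [ 0.5709 -0.169   0.06  ] [ 0.5643 -0.1745  0.0718]
white 93 [0.6   0.158 0.184] [0.624 0.194 0.193]
top pts 93 [0.6114 0.1748 0.1884]
0.18 93 [0.6114 0.1748 0.1884] [0.024 0.036 0.008]
foot 738 ((0.638542652130127, 0.2735975980758667), (0.31173521280288696, 0.11323275417089462), 56.23824691772461)
grey [0.5807 0.1757 0.0994] [0.548 0.153 0.03 ] [0.779 0.362 0.16 ]
```

Run:
```python
from h import *
c=load("top0");W=c["world_from_camera"];P=cloud(c,W);im=c["image"].astype(int);z=P[...,2]
b=np.zeros((480,640),bool); b[180:255,240:310]=1
w=b&(im.min(2)>150)&(z>.1)&(z<.25)
print("bench px",im[250,300],"foot px",im[240,262],im[240,285], "z",z[250,300],z[245,270])
# thermo direction from slices of front face
q=P[w]; s=q[(q[:,2]>.1)&(q[:,2]<.165)]; A=np.c_[s[:,2],np.ones(len(s))]
k=np.linalg.lstsq(A,s[:,:2],rcond=None)[0]; print("axis slope",k[0],"yaw",np.arctan2(k[0,1],k[0,0]),"tilt",np.arctan(np.hypot(*k[0])))
# top face rectangle
n=np.array([np.sin(.3)*np.cos(-.35),np.sin(.3)*np.sin(-.35),np.cos(.3)]); d=q@n; m=d>d.max()-.008
print(m.sum(),cv2.minAreaRect(q[m][:,:2].astype(np.float32)),q[m].mean(0))
# normal of front face by SVD
f=s-s.mean(0); print("front normal",np.linalg.svd(f)[2][2], s.mean(0))
# foot: image grey brighter than bench
g=im.max(2); f=(b&(g>np.median(im[245:255,295:310])+18)&~w&(np.abs(z)<.03)).astype(np.uint8)
f=cv2.morphologyEx(f,cv2.MORPH_OPEN,np.ones((2,2),np.uint8)); v,u=np.nonzero(f)
k=np.array([ray(c,W,a,e,.008)[:2] for a,e in zip(u,v)],np.float32); print("foot",len(k),cv2.minAreaRect(k))
```

```text
bench px [ 99 105 107] foot px [167 173 179] [111 115 120] z -0.0034471238216722266 0.011716513815506424
axis slope [ 0.31620628 -0.08979841] yaw -0.2767018260135819 tilt 0.31758366111426256
151 ((0.6131344437599182, 0.17802694439888), (0.03724508360028267, 0.023658093065023422), 75.86689758300781) [0.61324706 0.17829777 0.18761297]
front normal [-0.92231649  0.21379522  0.32190666] [0.58490521 0.1843918  0.13174646]
foot 628 ((0.6148936748504639, 0.17751193046569824), (0.07771046459674835, 0.17739027738571167), 77.25177001953125)
```

View pics/crop_top0.png

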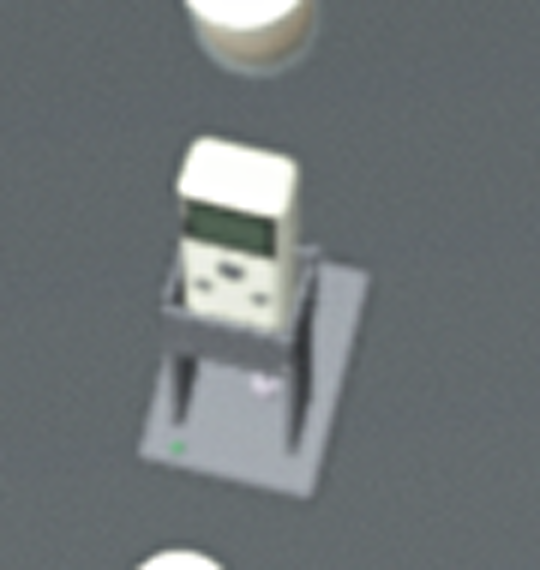

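The crop shows the thermometer seated in the cradle, its top face centred near (238,170) in the crop. The foot is turned by about -0.24 rad. Next is the pre-grasp.

```bash
cat >> h.py <<'E'
def jog(p,Rt,s=None):
    """turn, shift(mm) in tool axes from the present pose to p,Rt"""
    from bench import status
    s=s or status.read_state(); R0=R.from_quat(s["eef_rot"])
    return (R0.inv()*Rt).as_rotvec().round(3),(R0.inv().apply(np.asarray(p)-s["ee_pos"])*1e3).round(1)
def thermoR(yaw,tilt): return R.from_euler("zy",[yaw,tilt])
def toolR(T): return T*R.from_matrix(np.array([[-1,0,0],[0,1,0],[0,0,-1.]]))
E
python3 - <<'E'
from h import *
T=thermoR(-.24,.3); zt=T.apply([0,0,1]); top=np.array([.6132,.178,.1876])
print(zt)
print(jog(top+zt*.056,toolR(T)))
E
```

```text
[ 2.95520207e-01 -6.93889390e-18  9.55336489e-01]
(array([ 0.075,  0.29 , -0.033]), array([-558.5, -283.7,  -18.8]))
```

```bash
sed -i 's/"zy"/"ZY"/' h.py
python3 - <<'E'
from h import *
T=thermoR(-.24,.3); zt=T.apply([0,0,1]); top=np.array([.6132,.178,.1876])
print(zt)
print(jog(top+zt*.056,toolR(T)))
E
```

```text
[ 0.28705    -0.07024593  0.95533649]
(array([ 0.004,  0.3  , -0.033]), array([-559.1, -287.6,  -18.8]))
```

jog_arm(plan=[[0, 0, 0, -46, -24, -20, 1], [0, 0, 0, -92, -48, -30, 1], [0, 0, 0, -138, -71, -30, 1], [0, 0.05, -0.01, -184, -95, -30, 1], [0, 0.1, -0.02, -230, -118, -30, 1], [0, 0.15, -0.03, -276, -142, -30, 1], [0, 0.2, -0.03, -322, -166, -30, 1], [0, 0.25, -0.03, -368, -189, -28, 1], [0, 0.3, -0.03, -414, -213, -26, 1], [0, 0.3, -0.03, -460, -237, -24, 1], [0, 0.3, -0.03, -510, -262, -20, 1], [0.004, 0.3, -0.033, -559, -288, -19, 1]])

```text
time: 1.35
ee_pos: [0.6059, 0.1951, 0.2421]
eef_rot: [0.118, 0.982, 0.018, -0.149]
ft_force: [0.6, -0.9, 0.3]
width: 0.0866
grip_force: 0.0
```

Run:
```python
from h import *
from bench import status,camera
camera("top")
s=status.read_state(); c=camera("wrist")
W=np.eye(4);W[:3,:3]=R.from_quat(s["eef_rot"]).as_matrix();W[:3,3]=s["ee_pos"];W=W@c["mount"]
cv2.imwrite("pics/w1.png",c["image"][:,:,::-1]); np.savez("pics/w1.npz",W=W,**c)
T=thermoR(-.24,.3); zt=T.apply([0,0,1]); top=np.array([.6132,.178,.1876])
print(s["ee_pos"],s["time"],(toolR(T).inv()*R.from_quat(s["eef_rot"])).as_rotvec())
P=cloud(c,W);im=c["image"].astype(int)
D=(P-top)@T.as_matrix()   # thermo axes, origin at supposed top centre
m=(im.min(2)>120)&(np.abs(D)<.05).all(-1)&(D[...,2]>-.01); q=D[m]
print(m.sum(),q.mean(0),q.min(0),q.max(0),cv2.minAreaRect(q[:,:2].astype(np.float32)))
print(jog(top+zt*.056,toolR(T),s))
```

```text
[0.61006083 0.18680626 0.24001677] 1.4 [ 0.00301863 -0.00114683  0.0092832 ]
1922 [ 0.00083416 -0.00070609 -0.00131991] [-0.0105595  -0.02060501 -0.00973141] [0.01436954 0.0191688  0.00158311] ((0.0017391573637723923, -0.0006539374589920044), (0.039384499192237854, 0.024645565077662468), 88.17212677001953)
(array([-0.003,  0.001, -0.009]), array([-20.5,  -7.6,  -7.4]))
```

View pics/w1.png

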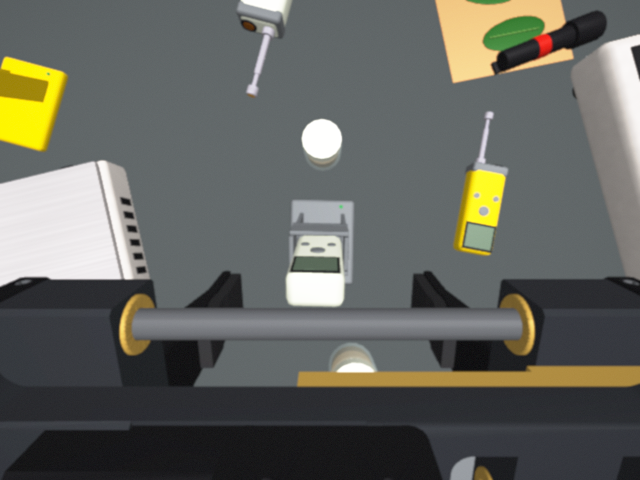

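The wrist view shows the thermometer's top at (317,280), between the open fingers at (215,320) and (445,320). Depth agrees with the estimate to about 2 mm.

jog_arm(plan=[[0, 0, 0, 0, 0, 0, 1], [0, 0, 0, 0, 0, 0, 1], [0, 0, 0, 0, 0, 0, 1]])

```text
time: 1.75
ee_pos: [0.6039, 0.1985, 0.243]
eef_rot: [0.117, 0.982, 0.019, -0.148]
ft_force: [-0.6, 0.6, 0.7]
width: 0.087
grip_force: 0.0
```

Run:
```python
from h import *
from bench import status,camera
s=status.read_state(); c=camera("wrist")
W=np.eye(4);W[:3,:3]=R.from_quat(s["eef_rot"]).as_matrix();W[:3,3]=s["ee_pos"];W=W@c["mount"]
T=thermoR(-.24,.3); zt=T.apply([0,0,1]); top=np.array([.6132,.178,.1876])
print(s["ee_pos"],np.abs(s["joint_vel"]).max())
P=cloud(c,W);im=c["image"].astype(int)
D=(P-top)@T.as_matrix()
m=(im.min(2)>120)&(np.abs(D)<.05).all(-1)&(D[...,2]>-.005); q=D[m]
print(m.sum(),q.mean(0),cv2.minAreaRect(q[:,:2].astype(np.float32)))
print(jog(top+zt*.056,toolR(T),s)); t2=top+T.apply([.001,-.0007,0])
print(jog(t2-zt*.044,toolR(T),s))
```

```text
[0.6038908  0.19849416 0.24304998] 0.004022810757658059
1278 [-0.00275238 -0.00086533 -0.00131049] ((-0.0018634377047419548, -0.0009193699806928635), (0.039112064987421036, 0.016988186165690422), 89.33341217041016)
(array([ 0.001, -0.   ,  0.003]), array([-29.6, -17.8,  -7.2]))
(array([ 0.001, -0.   ,  0.003]), array([-30.6, -18.6,  92.8]))
```

jog_arm(plan=[[0, 0, 0, -20, -12, 0, 1], [0, 0, 0.003, -30.5, -18.5, 0, 1], [0, 0, 0.003, -30.5, -18.5, 0, 1], [0, 0, 0.003, -30.5, -18.5, 0, 1]])

```text
time: 2.2
ee_pos: [0.6283, 0.1725, 0.2336]
eef_rot: [0.12, 0.981, 0.018, -0.149]
ft_force: [-0.7, -0.3, -0.9]
width: 0.0867
grip_force: 0.0
```

Run:
```python
from h import *
from bench import status,camera
s=status.read_state(); c=camera("wrist")
W=np.eye(4);W[:3,:3]=R.from_quat(s["eef_rot"]).as_matrix();W[:3,3]=s["ee_pos"];W=W@c["mount"]
T=thermoR(-.24,.3); zt=T.apply([0,0,1]); top=np.array([.6132,.178,.1876])
P=cloud(c,W);im=c["image"].astype(int)
D=(P-top)@T.as_matrix()
m=(im.min(2)>100)&(np.abs(D)<.05).all(-1)&(D[...,2]>-.005); q=D[m]
print(m.sum(),q.mean(0),cv2.minAreaRect(q[:,:2].astype(np.float32)))
t2=top+T.apply([.001,-.0007,0])
print(s["ee_pos"],jog(t2-zt*.044,toolR(T),s))
```

```text
2023 [ 0.001069   -0.0009675  -0.00123157] ((0.0022293031215667725, -0.001062912866473198), (0.03945326432585716, 0.025223102420568466), 89.0357666015625)
[0.6283232  0.17250401 0.23364909] (array([ 0.001, -0.   , -0.002]), array([ 0.6,  0.9, 92.7]))
```

jog_arm(plan=[[0, 0, 0, 0, 0, 20, 1], [0, 0, 0, 0, 0, 40, 1], [0, 0, 0, 0, 0.5, 60, 1], [0, 0, 0, 0, 0.5, 80, 1], [0, 0, 0, 0, 0.5, 92, 1], [0, 0, 0, 0, 0.5, 92, 1], [0, 0, 0, 0, 0.5, 92, 0.2], [0, 0, 0, 0, 0.5, 92, -0.2], [0, 0, 0, 0, 0.5, 92, -0.5], [0, 0, 0, 0, 0.5, 92, -0.5], [0, 0, 0, 0, 0.5, 92, -0.5], [0, 0, 0, 0, 0.5, 92, -0.5]], squeeze=20)

```text
time: 3.45
ee_pos: [0.6024, 0.179, 0.1458]
eef_rot: [0.12, 0.982, 0.018, -0.148]
ft_force: [0.1, -0.1, -0.5]
width: 0.0472
grip_force: 0.0
```

jog_arm(plan=[[0, 0, 0, 0, 0, 0, -0.5], [0, 0, 0, 0, 0, 0, -0.5], [0, 0, 0, 0, 0, 0, -0.5], [0, 0, 0, 0, 0, 0, -0.5], [0, 0, 0, 0, 0, 0, -0.5], [0, 0, 0, 0, 0, 0, -0.5]])

```text
time: 4.05
ee_pos: [0.6023, 0.1791, 0.1458]
eef_rot: [0.12, 0.982, 0.018, -0.148]
ft_force: [-0.5, 0.5, 1.1]
width: 0.0395
grip_force: 19.9
```

jog_arm(plan=[[0, 0, 0, 0, 0, -10, -0.5], [0, 0, 0, 0, 0, -25, -0.5], [0, 0, 0, 0, 0, -40, -0.5], [0, 0, 0, 0, 0, -55, -0.5], [0, 0, 0, 0, 0, -70, -0.5], [0, 0, 0, 0, 0, -85, -0.5], [0, 0, 0, 0, 0, -100, -0.5], [0, 0, 0, 0, 0, -110, -0.5], [0, 0, 0, 0, 0, -110, -0.5], [0, 0, 0, 0, 0, -110, -0.5]])

```text
time: 5.05
ee_pos: [0.6338, 0.1711, 0.2503]
eef_rot: [0.12, 0.981, 0.018, -0.149]
ft_force: [-0.3, 0.9, -2.4]
width: 0.0398
grip_force: 19.9
```

Run:
```python
from h import *
from bench import status
s=status.read_state();print(s["ee_pos"],s["grip_force"],s["joint_positions"].round(2))
# lens target: thermo upright yaw 0, TCP at lens z+61mm
st=np.array([.571,-.168,.06])
for yaw in(-.24,0,):
    T=thermoR(yaw,0); o=st+[0,0,.14]-T.apply([0,.010,0])
    print(yaw,jog(o+[0,0,.061],toolR(T),s))
```

```text
[0.63383495 0.17113263 0.25033843] 19.889825297577772 [-0.42  0.63  0.3   1.05 -0.29  1.77  1.15]
-0.24 (array([ 0.   , -0.3  , -0.003]), array([ -16.5, -354.3,  -16.2]))
0 (array([ 0.036, -0.299, -0.241]), array([ -18.7, -354. ,  -16.9]))
```

jog_arm(plan=[[0, 0, 0, 0, -10, -20, -0.5], [0, 0, 0, 0, -35, -30, -0.5], [0, 0, 0, -2, -70, -30, -0.5], [0, -0.05, 0, -4, -105, -30, -0.5], [0, -0.1, 0, -6, -140, -30, -0.5], [0, -0.15, 0, -8, -175, -28, -0.5], [0, -0.2, 0, -10, -210, -26, -0.5], [0, -0.25, 0, -12, -245, -24, -0.5], [0, -0.3, 0, -14, -280, -20, -0.5], [0, -0.3, 0, -16, -315, -18, -0.5], [0, -0.3, 0, -16.5, -340, -16, -0.5], [0, -0.3, 0, -16.5, -354, -16, -0.5]])

```text
time: 6.25
ee_pos: [0.5672, -0.1796, 0.2604]
eef_rot: [0.122, 0.992, -0.0, -0.001]
ft_force: [-0.2, -0.2, -2.1]
width: 0.0398
grip_force: 19.9
```

jog_arm(plan=[[0, 0, 0, 0, 0, 0, -0.5], [0, 0, 0, 0, 0, 0, -0.5], [0, 0, 0, 0, 0, 0, -0.5]])

```text
time: 6.55
ee_pos: [0.5695, -0.1752, 0.2609]
eef_rot: [0.12, 0.993, 0.0, -0.0]
ft_force: [1.2, 0.3, -2.2]
width: 0.0401
grip_force: 19.9
```

Run:
```python
from h import *
from bench import status,camera
s=status.read_state();print(s["ee_pos"],s["grip_force"],np.abs(s["joint_vel"]).max(),s["time"])
T=thermoR(-.24,0);st=np.array([.571,-.168,.06])
print(jog(st+[0,0,.201]-T.apply([0,.01,0]),toolR(T),s))
c=camera("wrist")
W=np.eye(4);W[:3,:3]=R.from_quat(s["eef_rot"]).as_matrix();W[:3,3]=s["ee_pos"];W=W@c["mount"]
cv2.imwrite("pics/w2.png",c["image"][:,:,::-1]); np.savez("pics/w2.npz",W=W,**c)
c=camera("side"); cv2.imwrite("pics/s2.png",cv2.resize(c["image"][150:390,260:580,::-1],None,fx=2.5,fy=2.5)); np.savez("pics/s2.npz",**c)
c=camera("top"); np.savez("pics/t2.npz",**c)
```

```text
[ 0.56945271 -0.17524689  0.26089391] 19.89003825117834 0.0037021653539431993 6.55
(array([ 0.001, -0.   ,  0.   ]), array([ 0.2, -2.6, -0.1]))
```

View pics/w2.png

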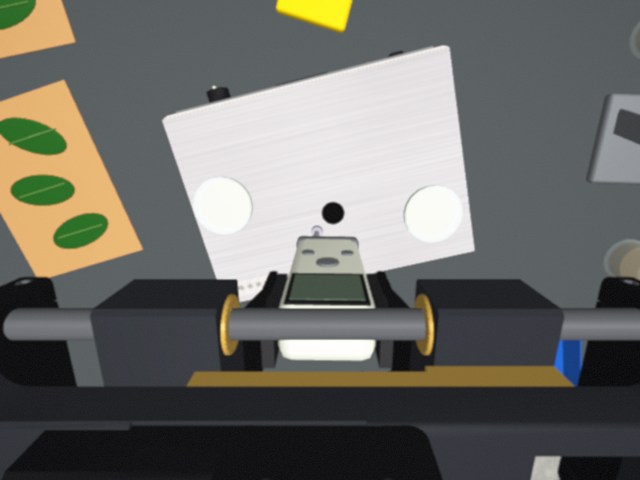

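View pics/s2.png

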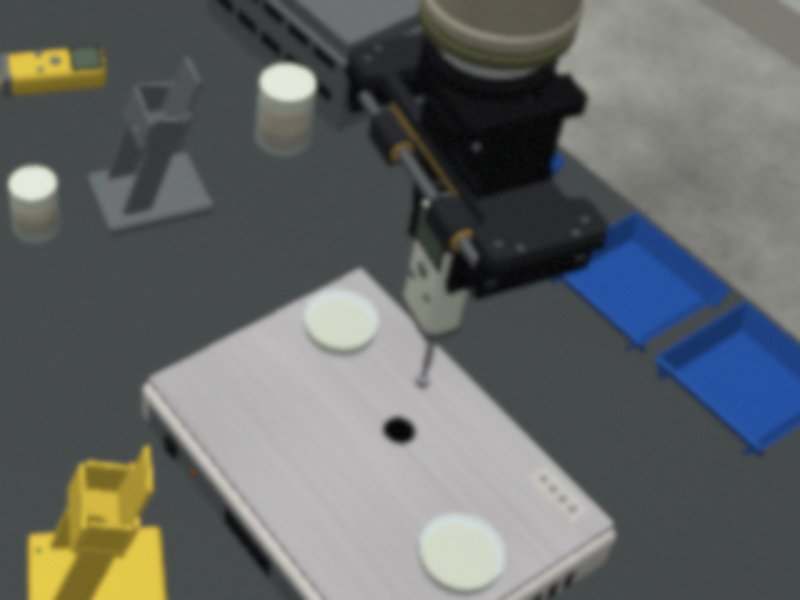

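The wrist view shows the sticker at (333,213) and the contact tip at (316,231). The side crop puts the tip at (422,384), which is (429,304) in the full image. I'll triangulate the tip.

Run:
```python
from h import *
w=load("w2");W=w["W"];s=load("s2");S=s["world_from_camera"]
im=w["image"].astype(int); m=np.zeros((480,640),bool); m[198:229,318:350]=1; m&=im.max(2)<80; v,u=np.nonzero(m)
print("sticker wrist",u.mean(),v.mean(),ray(w,W,u.mean(),v.mean(),.06),cloud(w,W)[m].mean(0))
cv2.imwrite("pics/tip.png",np.hstack([cv2.resize(w["image"][205:255,290:340,::-1],(400,400),interpolation=cv2.INTER_CUBIC),cv2.resize(s["image"][275:325,405:455,::-1],(400,400),interpolation=cv2.INTER_CUBIC)]))
def tri(a,b):
    A=[];B=[]
    for c,M,(x,y) in((w,W,a),(s,S,b)):
        d=M[:3,:3]@[(x-c["cx"])/c["fx"],(y-c["cy"])/c["fy"],1]; d/=np.linalg.norm(d); Q=np.eye(3)-np.outer(d,d); A.append(Q);B.append(Q@M[:3,3])
    p=np.linalg.lstsq(np.vstack(A),np.hstack(B),rcond=None)[0]; return p,np.linalg.norm(np.vstack(A)@p-np.hstack(B))
T=thermoR(-.24,0); exp=np.array([.5694,-.1752,.2609-.061-.062])+T.apply([0,-.009,0]); print("expected tip",exp)
print(tri((316,231),(428.8,303.6)))
for c,M in((w,W),(s,S)):
    p=np.linalg.inv(M)@np.r_[exp,1]; print("exp px",p[0]/p[2]*c["fx"]+c["cx"],p[1]/p[2]*c["fy"]+c["cy"])
# handle front face (-x) orientation from wrist depth, in expected thermo axes
o=np.array([.5694,-.1752,.1999]); D=(cloud(w,W)-o)@T.as_matrix(); q=D[(im.min(2)>110)&(np.abs(D[...,1])<.018)&(np.abs(D[...,0]+.013)<.012)&(D[...,2]>.005)&(D[...,2]<.09)]
n=np.linalg.svd(q-q.mean(0),full_matrices=False)[2][2]; print("front",len(q),q.mean(0),q.min(0),q.max(0),n)
```

```text
sticker wrist 332.5285285285285 212.51351351351352 [ 0.57081674 -0.16897712  0.06      ] [ 0.57101048 -0.16900744  0.05914595]
expected tip [ 0.56726068 -0.18394204  0.1379    ]
(array([ 0.56772846, -0.18421029,  0.13621948]), np.float64(0.00020331562548565193))
exp px 316.1647920416125 230.74491942204605
exp px 428.7107588537294 303.02987924803756
front 2103 [-0.01282287  0.00014464  0.04253887] [-0.01480276 -0.01798734  0.00500241] [-0.0105495   0.01798913  0.08976076] [ 0.99991192 -0.0129434  -0.00293662]
```

View pics/tip.png

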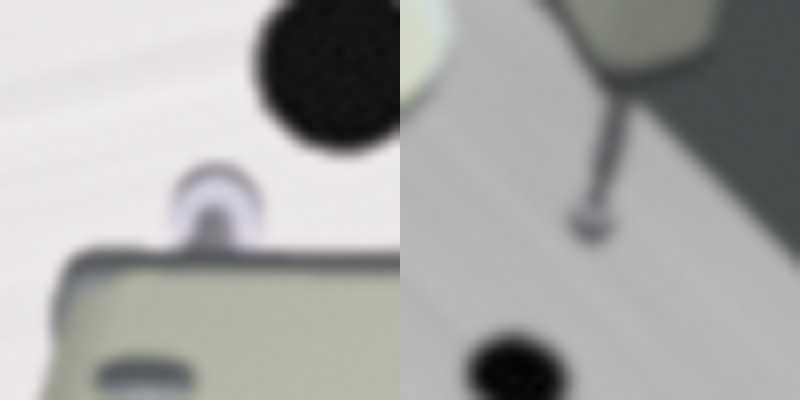

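Everything agrees with a straight grasp: the tip triangulates to within 2 mm of where it should be. I'll make a small centring correction and hold still for the reading.

jog_arm(plan=[[0, 0, 0, 0, -3.5, 0, -0.5], [0, 0, 0, 0, -3.5, 0, -0.5], [0, 0, 0, 0, -3.5, 0, -0.5], [0, 0, 0, 0, -3.5, 0, -0.5], [0, 0, 0, 0, -3.5, 0, -0.5], [0, 0, 0, 0, -3.5, 0, -0.5], [0, 0, 0, 0, -3.5, 0, -0.5], [0, 0, 0, 0, -3.5, 0, -0.5], [0, 0, 0, 0, -3.5, 0, -0.5], [0, 0, 0, 0, -3.5, 0, -0.5], [0, 0, 0, 0, -3.5, 0, -0.5], [0, 0, 0, 0, -3.5, 0, -0.5]])

```text
time: 7.9
ee_pos: [0.5679, -0.1807, 0.2611]
eef_rot: [0.121, 0.993, 0.0, -0.0]
ft_force: [-0.8, 0.7, -2.6]
width: 0.04
grip_force: 19.9
```

jog_arm(plan=[[0, 0, 0, 0, 0, 0, -0.5], [0, 0, 0, 0, 0, 0, -0.5], [0, 0, 0, 0, 0, 0, -0.5], [0, 0, 0, 0, 0, 0, -0.5], [0, 0, 0, 0, 0, 0, -0.5]])

```text
time: 8.4
ee_pos: [0.5679, -0.1808, 0.2612]
eef_rot: [0.121, 0.993, 0.0, 0.0]
ft_force: [-0.5, 0.4, -2.5]
width: 0.0406
grip_force: 19.9
```

Run:
```python
from h import *
from bench import status
s=status.read_state();T=thermoR(-.24,0);st=np.array([.571,-.1688,.06]); Rt=R.from_quat(s["eef_rot"])
xt=-Rt.apply([1,0,0]);yt=Rt.apply([0,1,0])
print(s["ee_pos"],"lens off",(s["ee_pos"]+.01*yt-st)[:2],"tilt",Rt.apply([0,0,1]))
print(jog(st+[0,0,.183]-T.apply([0,-.009,0]),toolR(T),s),s["ft_force"])
```

```text
[ 0.5679284  -0.18076243  0.26117269] lens off [-0.00066944 -0.00225523] tilt [ 6.50096502e-05  1.89509179e-04 -9.99999980e-01]
(array([ 0.   ,  0.   , -0.003]), array([-0.1, 21.3, 18.2])) [-0.54188033  0.36002452 -2.50977749]
```

jog_arm(plan=[[0, 0, 0, 0, 7, 3, -0.5], [0, 0, 0, 0, 14, 6, -0.5], [0, 0, 0, 0, 21, 10, -0.5], [0, 0, 0, 0, 21, 13, -0.5], [0, 0, 0, 0, 21, 13, -0.5], [0, 0, 0, 0, 21, 13, -0.5]])

```text
time: 9.0
ee_pos: [0.5729, -0.1607, 0.2481]
eef_rot: [0.121, 0.993, -0.0, -0.0]
ft_force: [0.4, -0.3, -1.4]
width: 0.0399
grip_force: 19.9
```

Run:
```python
from h import *
from bench import status,camera
f=[]
for i in range(6):
    s=status.read_state(); c=camera("wrist" if i==0 else "side"); f.append(s["ft_force"])
    if i==0:
        W=np.eye(4);W[:3,:3]=R.from_quat(s["eef_rot"]).as_matrix();W[:3,3]=s["ee_pos"];W=W@c["mount"]; w=c
yt=R.from_quat(s["eef_rot"]).apply([0,1,0]); print(s["ee_pos"],"nominal tip",s["ee_pos"]-[0,0,.123]-.009*yt,np.mean(f,0))
cv2.imwrite("pics/tip3.png",np.hstack([cv2.resize(w["image"][205:255,290:340,::-1],(400,400),interpolation=cv2.INTER_CUBIC),cv2.resize(c["image"][295:345,395:445,::-1],(400,400),interpolation=cv2.INTER_CUBIC)]))
S=c["world_from_camera"]
for p in(np.array([.571,-.1688,.06,1]),np.r_[s["ee_pos"]-[0,0,.123]-.009*yt,1]):
    for k,M,x0,y0 in((w,W,290,205),(c,S,395,295)):
        q=np.linalg.inv(M)@p; print("crop px",(q[0]/q[2]*k["fx"]+k["cx"]-x0)*8,(q[1]/q[2]*k["fy"]+k["cy"]-y0)*8)
```

```text
[ 0.5729602  -0.16063627  0.24832043] nominal tip [ 0.57079496 -0.16937193  0.12531905] [ 0.18191841 -0.05667517 -1.78252595]
crop px 229.37239594893617 81.601950077222
crop px 193.6271864441669 213.1071418886686
crop px 210.39101210716763 207.40715038691383
crop px 231.24153739562553 47.3049958931324
```

View pics/tip3.png

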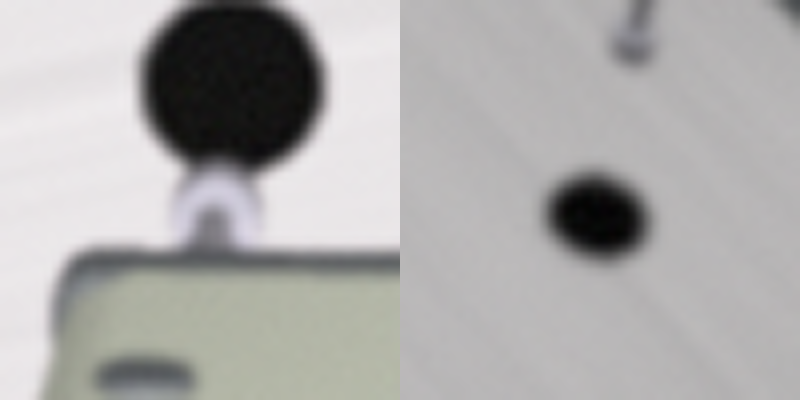

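The tip hangs over the sticker at nominal z 0.125, so the plate is 65 mm below it. Laterally it is within 1 mm. I'll go down to about 8 mm above the plate.

jog_arm(plan=[[0, 0, 0, 0, 0, 12, -0.5], [0, 0, 0, 0, 0, 26, -0.5], [0, 0, 0, 0, 0, 40, -0.5], [0, 0, 0, 0, 0, 50, -0.5], [0, 0, 0, 0, 0, 55, -0.5], [0, 0, 0, 0, 0, 57, -0.5], [0, 0, 0, 0, 0, 57, -0.5], [0, 0, 0, 0, 0, 57, -0.5]])

```text
time: 10.1
ee_pos: [0.5733, -0.1604, 0.1917]
eef_rot: [0.121, 0.993, 0.0, 0.0]
ft_force: [-1.6, 0.6, -2.2]
width: 0.0396
grip_force: 19.9
```

```bash
cat > f.py <<'E'
from h import *
from bench import status,camera
f=[];p=[]
for i in range(8):
    s=status.read_state(); c=camera("side"); f.append(s["ft_force"]);p.append(s["ee_pos"])
Rt=R.from_quat(s["eef_rot"]); e=np.mean(p,0)
print(s["time"],e,"nominal tip-sticker mm",((e-[0,0,.123]-.009*Rt.apply([0,1,0])-[.571,-.1688,.06])*1e3).round(2),"F",np.mean(f,0).round(2),np.std(f,0).round(2),"tilt",Rt.apply([0,0,1])[:2].round(4))
cv2.imwrite(f"pics/d{s['time']:.2f}.png",cv2.resize(c["image"][290:350,385:445,::-1],(600,600),interpolation=cv2.INTER_CUBIC))
E
python3 f.py
```

```text
10.45 [ 0.573171   -0.16040176  0.19154368] nominal tip-sticker mm [ 0.01 -0.34  8.54] F [-0.12  0.18 -1.66] [0.62 0.41 0.62] tilt [0.0002 0.0002]
```

Now creep down, averaging the force at each stop (free baseline about -1.7 N).

jog_arm(plan=[[0, 0, 0, 0, 0, 2, -0.5], [0, 0, 0, 0, 0, 4, -0.5], [0, 0, 0, 0, 0, 6, -0.5], [0, 0, 0, 0, 0, 8, -0.5], [0, 0, 0, 0, 0, 9, -0.5], [0, 0, 0, 0, 0, 10, -0.5], [0, 0, 0, 0, 0, 10, -0.5], [0, 0, 0, 0, 0, 10, -0.5]])

```text
time: 11.3
ee_pos: [0.573, -0.1603, 0.1813]
eef_rot: [0.121, 0.993, 0.0, 0.0]
ft_force: [-0.3, 1.4, -0.4]
width: 0.0401
grip_force: 19.9
```

```bash
python3 f.py
```

```text
11.65 [ 0.572992   -0.16035535  0.18124756] nominal tip-sticker mm [-0.17 -0.29 -1.75] F [-0.43  0.35 -0.7 ] [0.45 0.61 0.4 ] tilt [0.0001 0.0002]
```

The force rise of about 1.0 N matches roughly 1.7 mm of spring travel. I'll go down another 3.3 mm for halfway.

jog_arm(plan=[[0, 0, 0, 0, 0, 1, -0.5], [0, 0, 0, 0, 0, 2, -0.5], [0, 0, 0, 0, 0, 3, -0.5], [0, 0, 0, 0, 0, 3.3, -0.5], [0, 0, 0, 0, 0, 3.3, -0.5], [0, 0, 0, 0, 0, 3.3, -0.5], [0, 0, 0, 0, 0, 3.3, -0.5]])

```text
time: 12.4
ee_pos: [0.573, -0.1603, 0.1779]
eef_rot: [0.121, 0.993, 0.0, 0.0]
ft_force: [-0.7, -0.6, 1.4]
width: 0.0403
grip_force: 19.9
```

```bash
python3 f.py; python3 f.py; ls pics/d*
```

```text
12.75 [ 0.57300159 -0.16033932  0.17789394] nominal tip-sticker mm [-0.16 -0.28 -5.11] F [-0.28  0.69  0.84] [0.59 0.72 0.58] tilt [0.     0.0002]
13.15 [ 0.57298694 -0.16033489  0.17786296] nominal tip-sticker mm [-0.17 -0.27 -5.14] F [-0.39  0.79  0.81] [0.29 0.47 0.36] tilt [0.0001 0.0002]
pics/d10.45.png
pics/d11.65.png
pics/d12.75.png
pics/d13.15.png
```

View pics/d13.15.png

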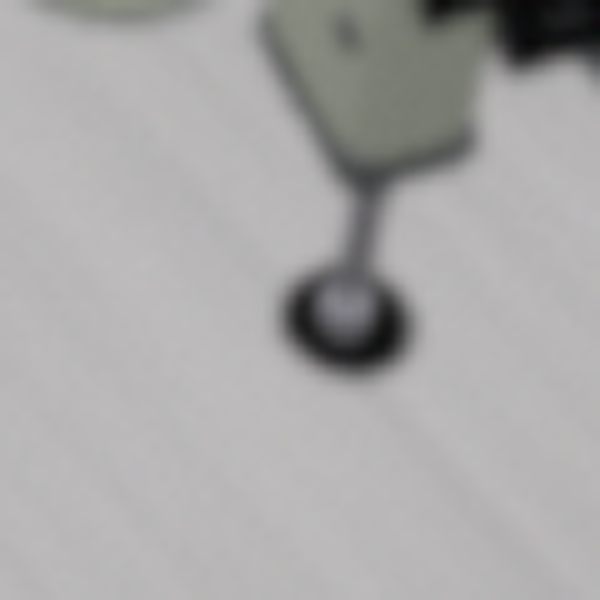

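The tip's head, around (345,310), stands on the middle of the sticker at (347,322), with about 2.5 N of contact. I'm handing the job in.

```bash
python3 -c "
from bench import order
print(order.close_job())"
```

```text
the job is handed in; nothing more can be done
None
```

The job is handed in: the lens was held about 14 cm above the sticker, within about 3 mm of its middle, for over a second. The thermometer now stands upright with its tip on the sticker's middle, sprung in about 5 mm at roughly 2.5 N. The hand-in call returned no verdict.

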